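# Line up the seasoning canisters in the counter rack

### The job

Slide the three seasoning canisters along the counter one at a time, upright and without lifting them, into the single-file lane of the rack: the red one first so that it ends deepest, then the yellow one, then the blue one nearest the mouth. Then swing the orange gate fully shut across the mouth behind them, and leave the tostonera, dish, clip jar and pot holder where they are.

Things in the scene. Friction and masses are not known exactly. Their poses are not given: they have to be found in the camera images.
- rack: Fixed rack: two parallel aluminium rails 10 mm thick, 45 mm tall, no floor (canisters slide on the counter). Origin on the counter, middle of the lane's mouth; +y runs into the lane, x across, z up. Lane 90 mm wide (x -45 to 45 mm), 262 mm deep to a wooden stop: three canisters leave 16 mm to spare. On the +x side the mouth has a fixed flare 50 mm long, 25 degrees outward; the gate hinges on the -x side.
- gate (a joint): Orange gate's angle (rad): 0 shut, straight across the mouth along the rack's +x; grows as it swings out clockwise seen from above (1.57: along the rack's -y), 2.4 at most. Starts at 1.85 to 2.2; light friction (0.05 N m), stays where left. Upright plate 8 mm thick, from 8 to 92 mm from the hinge axis and 7 to 44 mm above the counter. Shut, its lane-side face lies 2 mm outside the mouth.
- gate_hinge (a point): The gate's vertical hinge axis, at counter level; in the rack's frame it lies at x = -50 mm, y = -6 mm.
- gate_tab (a point): Top of the gate's tab, an upright dark pin 12 mm in diameter, 84 mm from the hinge axis, that stands from 44 to 60 mm above the counter.
- red_mid (a point): Upright round ceramic canister with a bright red lid and red band, 82 mm diameter, 80 mm tall, about 0.3 to 0.6 kg, standing loose on the counter; too wide to be gripped across. The point is its centre, 40 mm above its foot, z axis up.
- yellow_mid (a point): Upright round ceramic canister with a bright yellow lid and yellow band, 82 mm diameter, 80 mm tall, about 0.3 to 0.6 kg, standing loose on the counter; too wide to be gripped across. The point is its centre, 40 mm above its foot, z axis up.
- blue_mid (a point): Upright round ceramic canister with a bright blue lid and blue band, 82 mm diameter, 80 mm tall, about 0.3 to 0.6 kg, standing loose on the counter; too wide to be gripped across. The point is its centre, 40 mm above its foot, z axis up.
- red: The red-lidded canister itself; origin at the centre of its foot.
- yellow: The yellow-lidded canister itself; origin at the centre of its foot.
- blue: The blue-lidded canister itself; origin at the centre of its foot.
- tostonera: Bystander: aluminium plantain press, two round paddles 100 mm across with handles, about 230 mm long and 60 mm tall, lying on the counter. Origin under the middle of the round paddles, handles towards its -x.
- dish: Bystander: blue glazed ceramic dish, 150 mm across, 45 mm tall. Origin at the centre of its underside.
- clip_jar: Bystander: terracotta-coloured ceramic jar, 92 mm diameter, 112 mm tall, about 140 mm with the steel spring clip on its rim. Origin at the centre of its underside.
- pot_holder: Bystander: flat green silicone pot holder, disc 160 mm across, 8 mm thick. Origin at the centre of its underside.

How it is judged:
By the outcome, as a careful person would: the job done as asked, in the order asked, and still so for the second after the job is handed in, with the robot touching nothing.
It also fails if it takes over 72 s, if anything falls off the work surface, if the arm or the gripper's body presses on something with over 40 N, if the wrist force passes 120 N, or if a joint passes its speed limit or range.

### The arm

A 6-joint arm with a two-finger parallel gripper is mounted at the origin on the work surface. World frame = base frame: x ahead of the robot, y to its left, z up, the work surface at z = 0. Lengths are in m, angles in rad, forces in N, time in s.
With the tool pointing down it reaches from about 0.325 to 0.775 m from the base axis. Payload 5.5 kg.
Tool frame: the origin (TCP) lies between the finger pads; the fingertips stand 25 mm ahead of it and the grasp point (between the pads) lies 6 mm ahead of it (manip.tip_extent is the z of the fingertips in the tool frame, in m); z points along the fingers, y is the line along which they close (so a half turn about z gives the same grasp; the last joint's range is limited). The gripper opens to 85 mm and grips with 20 to 120 N. Pads are 22 mm wide; open, the fingers measure 114 mm over their backs; the gripper's body (76 mm by 85 mm) begins 54 mm behind the grasp point. The pads swing forward as they close: fully open they stand 13 mm farther back than shut.
Start: joints at [-1.366, 0.091, 1.231, -0, 1.82, -0.057], TCP at [0.155, -0.58, 0.256] pointing down, gripper open.
Joint ranges: [-2.87, 2.87], [-0.86, 2.18], [0.17, 2.46], [-1.51, 4.65], [0.06, 2.69], [-2.65, 2.65]. Speed limits (rad/s): [2.57, 2.57, 3.01, 3.14, 3.14, 3.14].

### API

Orientations are given as a unit quaternion [x, y, z, w].
In Python, from bench import manip gives the robot as it stands.
- The arm moves only by the tool jog_arm, never from a script. Its argument "commands" is a list of rows, each an object with "slide": the shift along the tool's x, y, z in m, a list of three; "spin": the turn about the tool's z in rad. A call has 1 to 10 rows; each row is the pose to reach, as a shift and turn from the pose commanded when the call began, along the tool's axes at that moment; what a row does not reach only later rows make up. A row lasts 1/8 s, in which the tool goes at most 62.5 mm and 10.7 degrees, less where a joint would pass 70% of its speed; a pose out of reach is approached as far as the arm can. A call with a gripper value outside its range is refused whole. "jaw" is the closure, from 0 (fully open) to 1 (shut), set as the call begins (left out, the last holds). The fingers move at their own pace and stop on an object; the grip force is fixed at half the most. Time passes only in rows, so rows that repeat a pose let the fingers close. It gives the time, the measured TCP pose, the force, the opening and the grip force at its end, in the units of the state.
- manip.observe(): the state, without advancing time (a new reading comes with each control period).
- manip.grab_frame(name): name is "side" or "top" or "wrist"; returns (picture, depth): 420x560x3 uint8, red, green, blue; 420x560 float32, m along the optical axis (not along the pixel's ray), 0 where there is no reading.
- manip.calibration(name): a dict with "camera_matrix" (3x3 intrinsics, pixels), "view" (4x4, takes a point from world to camera coordinates); the wrist camera has in their place "tool_from_camera" (4x4, takes a point from camera to tool coordinates, whose origin is the TCP and whose axes are the flange's). Camera axes: x right, y down, z forward; pixel columns grow to the right and rows downward; lengths in m; the calibration is good to about 2 mm. A picture is of the moment at which its call begins: read the wrist's pose just before it. calibration takes no time and is no camera call.
- manip.job_done(): hands the job in; it is judged then, once.
The state is a dict: "t": time; "qpos": joint angles; "qd": joint speeds; "joint_efforts": joint torques, N m; "position": TCP position; "ee_rot": TCP orientation; "ft_force": force on the tool from outside, world axes, zero at the start; "moment": the same for the moment, N m; "opening": opening from 0.0 (shut) to 1.0 (fully open); "gripper_force": force on a finger pad.
Only numpy, scipy, OpenCV 4.12 (cv2) and the standard library are available. Lean on these libraries where they do the work, as an engineer would, in place of code of your own. Each camera call takes 0.05 s, during which the arm holds its last target. There are 200 camera calls.

## Working session

There is one attempt and no reset: what is moved stays moved. The work goes in short steps, Python scripts to look and compute and a tool call to move; the robot and the scene stay as the last step left them, time stands still between calls to the robot, and variables do not carry over. Pictures are saved under pics/ and viewed, at most 12 in all, crops included, and the job is handed in when it is done.

Besides the shell and the picture viewer there is one more tool, called after ">>>" as name([rows], argument=value, ...), one row to a line, values as JSON. jog_arm: Moves the arm, as the interface text tells. Its arguments: {"type":"object","properties":{"commands":{"type":"array"},"jaw":{"type":"number"}},"required":["commands"]}

```bash
mkdir -p pics; ls
cat > h.py <<'E'
import numpy as np, cv2
from bench import manip
def grab(n):
    im,d=manip.grab_frame(n); return np.array(im),np.array(d),manip.calibration(n)
def world(u,v,c,z):
    K=np.array(c["camera_matrix"]);V=np.array(c["view"]);R=V[:3,:3];t=V[:3,3]
    o=-R.T@t; r=R.T@np.linalg.inv(K)@np.array([u,v,1.]); s=(z-o[2])/r[2]; return o+s*r
def pix(p,c):
    K=np.array(c["camera_matrix"]);V=np.array(c["view"]); q=K@(V[:3,:3]@p+V[:3,3]); return q[:2]/q[2]
def cloud(d,c):
    K=np.array(c["camera_matrix"]);V=np.array(c["view"]);v,u=np.indices(d.shape)
    P=np.stack([(u-K[0,2])/K[0,0]*d,(v-K[1,2])/K[1,1]*d,d],-1)
    W=(P-V[:3,3])@V[:3,:3]; W[d<=0]=np.nan; return W
E
python3 - <<'E'
from h import *
for n in("top","side"):
    im,d,c=grab(n); np.savez(n+"0.npz",im=im,d=d); cv2.imwrite(f"pics/{n}0.png",im[...,::-1])
    V=np.array(c["view"]);print(n,-V[:3,:3].T@V[:3,3],np.array(c["camera_matrix"])[0,0])
s=manip.observe();print(s["position"],s["ee_rot"],s["t"],manip.tip_extent,s["ft_force"])
E
```

```text
pics
top [ 0.31470901 -0.10772854  1.0009958 ] 442.7447936638823
side [0.31918674 0.80394697 1.06676455] 524.8941987245737
[ 0.15525018 -0.57935327  0.25524938] [ 9.91443526e-01  1.30533341e-01 -6.73501347e-05 -8.81698476e-04] 0.1 0.025 [ 0.16163441 -0.45382029 -0.10690197]
```

View pics/top0.png

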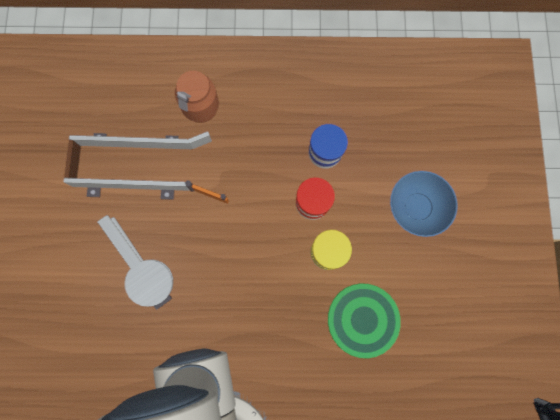

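View pics/side0.png

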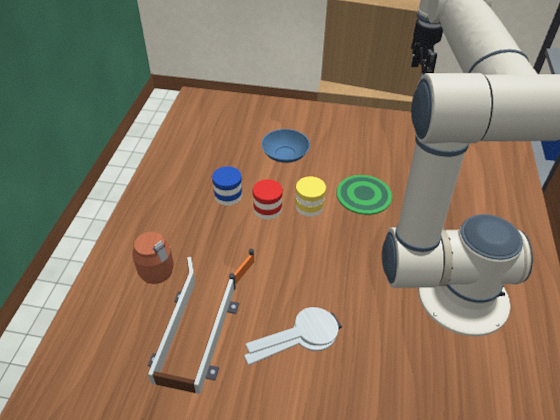

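Top view: image up is world +x and right is −y. The rack is at left with its mouth at about col 190 facing right and its gate open at (208,193). The lids are red (315,196), yellow (332,249) and blue (328,141). The jar is at (195,95), the tostonera at (140,265) and the dish at (423,203). The side view agrees.

```bash
cat >> h.py <<'E'
HSV={"red":((0,180,110),(6,255,255)),"yellow":((24,150,120),(34,255,255)),"blue":((112,170,80),(125,255,255)),"orange":((7,190,120),(14,255,255))}
def lids(im,d,c,names=("red","yellow","blue"),n="top"):
    h=cv2.cvtColor(im,cv2.COLOR_RGB2HSV);W=cloud(d,c);out={}
    for k in names:
        m=cv2.inRange(h,*HSV[k])>0
        m&=(abs(W[...,2]-.08)<.008)
        cs,_=cv2.findContours(m.astype(np.uint8),0,2)
        if not cs: print(k,"none");continue
        b=max(cs,key=cv2.contourArea);(u,v),r=cv2.minEnclosingCircle(b)
        M=cv2.moments(b); p=world(M["m10"]/M["m00"],M["m01"]/M["m00"],c,.08)
        out[k]=p; print(n,k,p.round(4),"area",cv2.contourArea(b),"diam",round(2*r*(p is not None)*( -p[2]+1.0)/442.7,4))
    return out
E
python3 - <<'E'
from h import *
for n in("top","side"):
    z=np.load(n+"0.npz");im,d=z["im"],z["d"];c=manip.calibration(n)
    lids(im,d,c,n=n)
    W=cloud(d,c);h=cv2.cvtColor(im,cv2.COLOR_RGB2HSV)
    m=(abs(W[...,2]-.045)<.006)&(W[...,1]>.05)&(W[...,1]<.55)&(W[...,0]>.3)&(W[...,0]<.6)
    lo=m&(h[...,1]<90)
    nn,L,S,C=cv2.connectedComponentsWithStats(lo.astype(np.uint8))
    for i in range(1,nn):
        if S[i,4]>60:
            P=W[L==i][:,:2]; r=cv2.minAreaRect(P.astype(np.float32)); print("gray",S[i],np.round(cv2.boxPoints(r),4).tolist(),np.median(W[L==i][:,2]))
    o=(cv2.inRange(h,(5,150,90),(16,255,255))>0)&(W[...,2]>.03)&(W[...,2]<.06)&(W[...,1]<.2)&(W[...,1]>-.05)
    P=W[o];print("orange",len(P),np.round(cv2.boxPoints(cv2.minAreaRect(P[:,:2].astype(np.float32))),4).tolist(),np.nanmax(P[:,2]))
    t=(W[...,2]>.052)&(W[...,2]<.066)&(W[...,1]<.13)&(W[...,1]>.0)&(W[...,0]>.25)&(W[...,0]<.5)
    print("tab",t.sum(),W[t].mean(0) if t.any() else 0)
    for nm,x0,x1,y0,y1 in (("dish",.2,.5,-.5,-.2),("jar",.47,.7,.05,.3)):
        b=(W[...,2]>.03)&(W[...,0]>x0)&(W[...,0]<x1)&(W[...,1]>y0)&(W[...,1]<y1);print(nm,W[b].min(0),W[b].max(0))
E
```

```text
top red [ 0.5215 -0.1985  0.08  ] area 925.0 diam 0.0774
top yellow [ 0.4289 -0.2193  0.08  ] area 119.0 diam 0.0803
blue none
gray [ 64 177 122  10 575] [[0.5461999773979187, 0.08470000326633453], [0.559499979019165, 0.08420000225305557], [0.569599986076355, 0.3529999852180481], [0.5562999844551086, 0.35350000858306885]] 0.04408525608893173
gray [102 222  35  38 430] [[0.3750999867916107, 0.2011999934911728], [0.39079999923706055, 0.18000000715255737], [0.474700003862381, 0.24210000038146973], [0.45899999141693115, 0.2632000148296356]] 0.045026240694753764
orange 152 [[0.5040000081062317, 0.05979999899864197], [0.5188999772071838, -0.010099999606609344], [0.7218999862670898, 0.03319999948143959], [0.7070000171661377, 0.1031000018119812]] 0.059799339350849724
tab 0 0
dish [ 0.36871214 -0.49952916  0.03004314] [ 0.49974049 -0.20000982  0.08634348]
jar [0.4700555  0.05042582 0.03001966] [0.67186848 0.29972968 0.05641692]
side red [ 0.5205 -0.1923  0.08  ] area 470.0 diam 0.06
side yellow [ 0.41   -0.1945  0.08  ] area 25.5 diam 0.0588Traceback (most recent call last):
  File "<stdin>", line 4, in <module>
  File "h.py", line 23, in lids
    M=cv2.moments(b); p=world(M["m10"]/M["m00"],M["m01"]/M["m00"],c,.08)
                              ~~~~~~~~^~~~~~~~~
ZeroDivisionError: float division by zero
```

Run:
```python
import re
s=open('h.py').read()
s=s.replace("        m&=(abs(W[...,2]-.08)<.008)\n","        m&=~(abs(W[...,2]-.08)>.03)\n")
s=s.replace("(112,170,80),(125","(108,150,60),(128").replace("(24,150,120)","(22,140,100)").replace("(0,180,110),(6","(0,170,90),(5")
open('h.py','w').write(s)
from h import *
K=[]
for n in("top","side"):
    z=np.load(n+"0.npz");im,d=z["im"],z["d"];c=manip.calibration(n)
    lids(im,d,c,n=n)
    h=cv2.cvtColor(im,cv2.COLOR_RGB2HSV);W=cloud(d,c)
    if n=="top":
        for u,v in((315,196),(332,249),(328,141),(130,138),(130,183),(60,300),(500,300)): print(u,v,h[v,u],W[v,u].round(3))
    u0,u1,v0,v1=((55,240,115,215) if n=="top" else (140,265,240,400))
    x=cv2.resize(im[v0:v1,u0:u1],None,fx=4 if n=="top" else 3.5,fy=4 if n=="top" else 3.5,interpolation=2);cv2.imwrite(f"pics/{n}crop.png",x[...,::-1])
```

```text
top red [ 0.5212 -0.2004  0.08  ] area 1038.0 diam 0.079
top yellow [ 0.4079 -0.2339  0.08  ] area 1160.0 diam 0.0819
top blue [ 0.6432 -0.2313  0.08  ] area 890.0 diam 0.0731
315 196 [  2 181 200] [ 0.521 -0.2    0.08 ]
332 249 [ 28 149 214] [ 0.408 -0.235  0.078]
328 141 [111 162 173] [ 0.644 -0.23   0.082]
130 138 [105   8 184] [0.659 0.213 0.047]
130 183 [ 99  10 180] [0.555 0.206 0.045]
60 300 [ 13 132 143] [ 0.3    0.358 -0.002]
500 300 [ 13 123 151] [ 0.305 -0.616  0.003]
side red [ 0.5199 -0.1887  0.08  ] area 546.0 diam 0.0612
side yellow [ 0.4069 -0.2216  0.08  ] area 556.5 diam 0.0619
side blue [ 0.6398 -0.2176  0.08  ] area 494.0 diam 0.0585
```

View pics/topcrop.png

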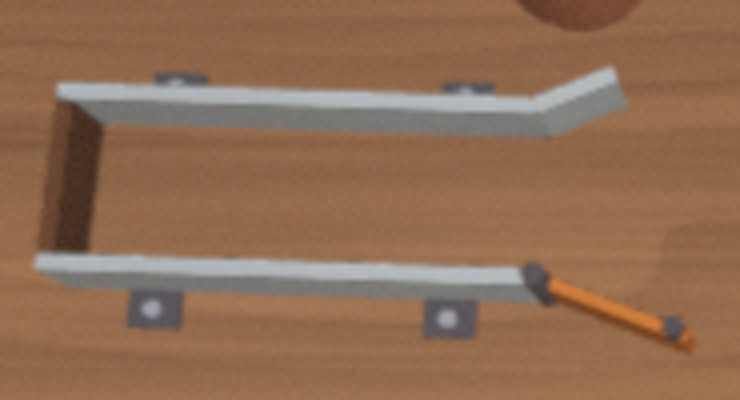

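Crop (4x): upper rail top inner edge (62,97)–(540,110), lower rail top inner edge (37,253)–(525,267), hinge post about (535,275), tab (672,325).

Run:
```python
from h import *
c=manip.calibration("top")
P=lambda X,Y,z:world(55+X/4,115+Y/4,c,z)[:2]
a,b=P(62,97,.045),P(540,110,.045); e,f=P(37,253,.045),P(525,267,.045)
print(a,b,e,f)
u=(a-b)/np.linalg.norm(a-b);w=(e-f)/np.linalg.norm(e-f);print("dirs",np.arctan2(u[1],u[0]),np.arctan2(w[1],w[0]))
y=u+w;y/=np.linalg.norm(y);x=np.array([y[1],-y[0]])
mid=((a+b)/2@x+(e+f)/2@x)/2; print("width",(a+b)/2@x-(e+f)/2@x)
for n,q in(("b",b),("f",f),("a",a),("e",e)):print(n,"along",q@y)
h=P(535,274,.045);t=P(672,325,.06);print("hinge",h,"tab",t,np.linalg.norm(h-t),"h rel",h@x-mid,h@y)
g=np.arctan2(*( -((t-h)@y),(t-h)@x));print("gate",g)
my=(b@y+f@y)/2;O=mid*x+my*y;print("origin",O,"x",x,"y",y,"yaw",np.arctan2(x[1],x[0]))
print("flare end",P(615,70,.045)-O)
```

```text
[0.65595049 0.34713572] [0.65054741 0.07750592] [0.56500715 0.35250319] [0.55905938 0.08200309]
dirs 1.5507601067616792 1.5488118456442923
width 0.09129917321641379
b along 0.09115603610521017
f along 0.09373016344920974
a along 0.3608398437271088
e along 0.3642955142621848
hinge [0.55509928 0.07629132] tab [ 0.52334937 -0.00212754] 0.08460245226886359 h rel -0.04962060775850985 0.0879364588972668
gate 1.9344886209965577
origin [0.60480361 0.0797545 ] x [ 0.99977929 -0.0210088 ] y [0.0210088  0.99977929] yaw -0.0210103505919109
flare end [ 0.06992758 -0.04377029]
```

>>> jog_arm([
  {"slide": [0.432,-0.212,0.1],"spin": -1.288},
  {"slide": [0.432,-0.212,0.1],"spin": -1.288},
  {"slide": [0.432,-0.212,0.1],"spin": -1.288},
  {"slide": [0.432,-0.212,0.1],"spin": -1.288},
  {"slide": [0.432,-0.212,0.1],"spin": -1.288},
  {"slide": [0.432,-0.212,0.1],"spin": -1.288},
  {"slide": [0.432,-0.212,0.1],"spin": -1.288},
  {"slide": [0.432,-0.212,0.1],"spin": -1.288},
  {"slide": [0.432,-0.212,0.1],"spin": -1.288},
  {"slide": [0.432,-0.212,0.1],"spin": -1.288},
], jaw=0.39)

```text
t: 1.35
position: [0.5174, -0.2631, 0.1559]
ee_rot: [0.714, 0.7, -0.0, -0.0]
ft_force: [-1.6, -0.5, -0.3]
opening: 0.609
gripper_force: 0.0
```

```bash
cat >> h.py <<'E'
def wristcal():
    from scipy.spatial.transform import Rotation as R
    s=manip.observe();T=np.eye(4);T[:3,:3]=R.from_quat(s["ee_rot"]).as_matrix();T[:3,3]=s["position"]
    c=manip.calibration("wrist");W=T@np.array(c["tool_from_camera"])
    return {"camera_matrix":c["camera_matrix"],"view":np.linalg.inv(W)}
E
python3 - <<'E'
from h import *
c=wristcal(); im,d,_=grab("wrist"); cv2.imwrite("pics/w1.png",im[...,::-1])
lids(im,d,c,n="wrist")
im,d,c=grab("top");lids(im,d,c)
E
```

```text
wrist red [ 0.5219 -0.1959  0.08  ] area 19941.5 diam 0.3395
wrist yellow [ 0.4118 -0.2282  0.08  ] area 18194.5 diam 0.3418
wrist blue [ 0.6357 -0.2263  0.08  ] area 16860.5 diam 0.3433
top red [ 0.5092 -0.2226  0.08  ] area 223.5 diam 0.0663
top yellow [ 0.4352 -0.2494  0.08  ] area 146.0 diam 0.0606
top blue [ 0.6487 -0.2214  0.08  ] area 580.0 diam 0.0711
```

View pics/w1.png

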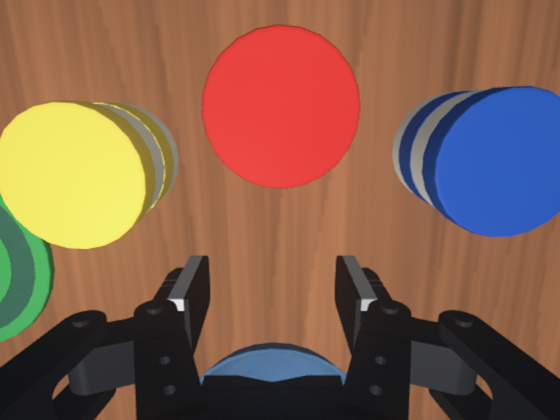

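Wrist view: red lid at (281,106), centred ahead of the fingers (cols 195 and 350), with yellow at left and blue at right, both clear. I'll descend behind red and start pushing.

>>> jog_arm([
  {"slide": [0,0.004,0.06],"spin": 0},
  {"slide": [0,0.004,0.106],"spin": 0},
  {"slide": [0.01,0.004,0.106],"spin": 0},
  {"slide": [0.02,0.004,0.106],"spin": 0},
  {"slide": [0.03,0.006,0.106],"spin": 0},
  {"slide": [0.042,0.011,0.106],"spin": 0},
  {"slide": [0.056,0.017,0.106],"spin": 0},
  {"slide": [0.07,0.023,0.106],"spin": 0},
  {"slide": [0.084,0.029,0.106],"spin": 0},
  {"slide": [0.098,0.035,0.106],"spin": 0},
])

```text
t: 2.7
position: [0.5552, -0.1646, 0.0502]
ee_rot: [0.714, 0.7, -0.0, -0.0]
ft_force: [-1.4, -2.0, 3.2]
opening: 0.612
gripper_force: 0.0
```

Run:
```python
from h import *
s=manip.observe();print(s["position"],s["ft_force"])
c=wristcal(); im,d,_=grab("wrist"); cv2.imwrite("pics/w2.png",im[...,::-1])
lids(im,d,c,n="wrist")
im,d,c=grab("top");lids(im,d,c)
```

```text
[ 0.55515737 -0.16463989  0.05018447] [-1.38928824 -2.02294069  3.18272442]
wrist red [ 0.5549 -0.1159  0.08  ] area 78102.5 diam 0.6684
yellow none
wrist blue [ 0.604  -0.1856  0.08  ] area 63.0 diam 0.0333
top red [ 0.5508 -0.1159  0.08  ] area 646.0 diam 0.0751
top yellow [ 0.4074 -0.2357  0.08  ] area 1098.0 diam 0.0815
blue none
```

View pics/w2.png

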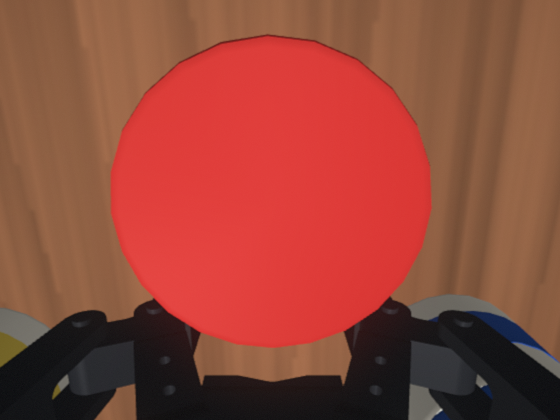

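Red is nested against both fingers at about (0.555,−0.117). I'll continue to the mouth.

>>> jog_arm([
  {"slide": [0.014,0.007,0],"spin": 0},
  {"slide": [0.028,0.014,0],"spin": 0},
  {"slide": [0.042,0.021,0],"spin": 0},
  {"slide": [0.056,0.028,0],"spin": 0},
  {"slide": [0.07,0.035,0],"spin": 0},
  {"slide": [0.084,0.042,0],"spin": 0},
  {"slide": [0.098,0.047,0],"spin": 0},
  {"slide": [0.11,0.049,0],"spin": 0},
  {"slide": [0.12,0.049,0],"spin": 0},
  {"slide": [0.125,0.049,0],"spin": 0},
])

```text
t: 4.05
position: [0.6064, -0.0412, 0.0504]
ee_rot: [0.714, 0.7, 0.0, 0.0]
ft_force: [-0.9, -2.4, 0.9]
opening: 0.609
gripper_force: 0.0
```

Run:
```python
from h import *
s=manip.observe();print(s["position"],s["ft_force"])
c=wristcal(); im,d,_=grab("wrist"); cv2.imwrite("pics/w3.png",im[...,::-1])
lids(im,d,c,n="wrist")
im,d,c=grab("top");lids(im,d,c); im,d,c=grab("side");lids(im,d,c,n="side")
```

```text
[ 0.60638831 -0.04123955  0.05040698] [-0.92548725 -2.36576088  0.90568835]
wrist red [0.6064 0.0076 0.08  ] area 77847.5 diam 0.6676
yellow none
blue none
top red [0.5984 0.0107 0.08  ] area 547.5 diam 0.0719
top yellow [ 0.4079 -0.2339  0.08  ] area 1162.0 diam 0.0819
top blue [ 0.643  -0.2313  0.08  ] area 901.5 diam 0.0734
side red [0.6031 0.0102 0.08  ] area 708.0 diam 0.0686
side yellow [ 0.4069 -0.2214  0.08  ] area 554.5 diam 0.0619
side blue [ 0.6113 -0.2295  0.08  ] area 55.5 diam 0.0338
```

View pics/w3.png

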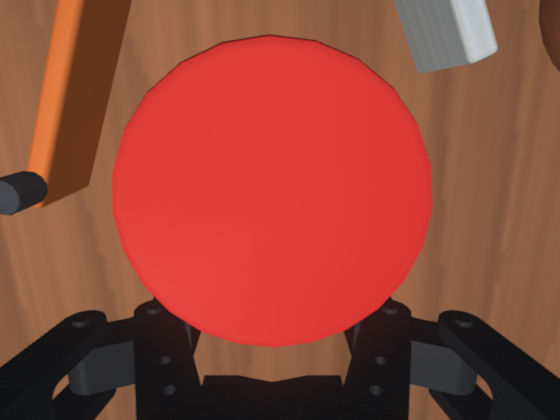

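Red is just outside the mouth and about 3 mm to the flare side, with the orange gate at left and the flare at upper right. I'll push in with a 2 mm shift.

>>> jog_arm([
  {"slide": [0.013,-0.002,0],"spin": 0},
  {"slide": [0.026,-0.002,0],"spin": 0},
  {"slide": [0.039,-0.002,0],"spin": 0},
  {"slide": [0.052,-0.002,0],"spin": 0},
  {"slide": [0.065,-0.002,0],"spin": 0},
  {"slide": [0.078,-0.002,0],"spin": 0},
  {"slide": [0.091,-0.002,0],"spin": 0},
  {"slide": [0.106,-0.002,0],"spin": 0},
  {"slide": [0.121,-0.002,0],"spin": 0},
  {"slide": [0.132,-0.002,0],"spin": 0},
])

```text
t: 5.45
position: [0.6071, 0.0913, 0.0503]
ee_rot: [0.714, 0.7, 0.0, 0.0]
ft_force: [-0.2, -2.1, 0.7]
opening: 0.608
gripper_force: 0.0
```

Run:
```python
from h import *
s=manip.observe();print(s["position"],s["ft_force"])
c=wristcal(); im,d,_=grab("wrist")
lids(im,d,c,n="wrist")
im,d,c=grab("side");lids(im,d,c,n="side");cv2.imwrite("pics/s4.png",cv2.resize(im[130:410,100:400],None,fx=2,fy=2)[...,::-1])
```

```text
[0.60714392 0.09129727 0.05031548] [-0.1998742  -2.1426721   0.69214545]
wrist red [0.6072 0.1402 0.08  ] area 77694.0 diam 0.668
yellow none
blue none
side red [0.6031 0.1429 0.08  ] area 851.0 diam 0.0738
yellow none
side blue [ 0.6324 -0.2163  0.08  ] area 386.5 diam 0.0553
```

View pics/s4.png

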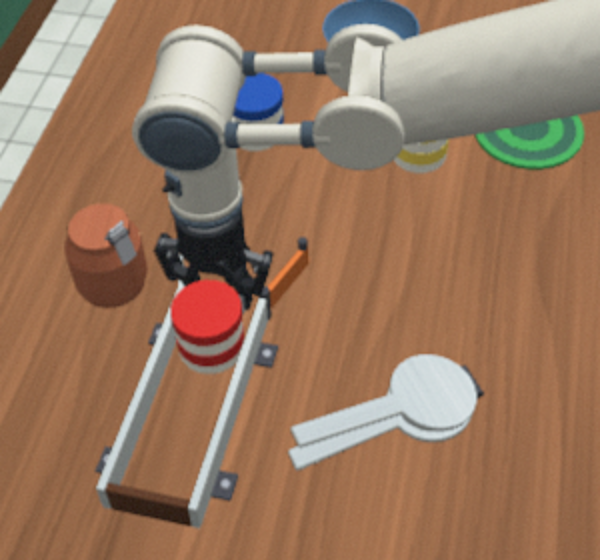

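Red stands upright inside the lane, about 60 mm in. I'll nudge it a little deeper, withdraw, rise and move behind yellow.

>>> jog_arm([
  {"slide": [0.013,-0.001,0],"spin": 0},
  {"slide": [0.026,-0.001,0],"spin": 0},
  {"slide": [-0.01,-0.001,0],"spin": 0},
  {"slide": [-0.065,-0.001,0],"spin": 0},
  {"slide": [-0.085,0,-0.055],"spin": 0},
  {"slide": [-0.1,0,-0.1],"spin": 0.1},
  {"slide": [-0.375,-0.225,-0.1],"spin": 0.6},
  {"slide": [-0.375,-0.225,-0.1],"spin": 0.6},
  {"slide": [-0.375,-0.225,-0.1],"spin": 0.6},
  {"slide": [-0.375,-0.225,-0.1],"spin": 0.6},
])

```text
t: 6.8
position: [0.4417, -0.2003, 0.1504]
ee_rot: [0.889, 0.457, 0.0, 0.0]
ft_force: [0.3, -0.8, 0.3]
opening: 0.613
gripper_force: 0.0
```

Run:
```python
from h import *
s=manip.observe();print(s["position"],s["ee_rot"],s["ft_force"])
im,d,c=grab("top");lids(im,d,c)
```

```text
[ 0.44173899 -0.20028005  0.15036197] [8.89411191e-01 4.57107756e-01 4.79982170e-04 4.34966566e-05] [ 0.32750063 -0.75187285  0.30738279]
top red [0.6045 0.1577 0.08  ] area 993.0 diam 0.0782
top yellow [ 0.4001 -0.2363  0.08  ] area 865.5 diam 0.0804
top blue [ 0.6589 -0.235   0.08  ] area 410.5 diam 0.0731
```

>>> jog_arm([
  {"slide": [-0.06,-0.005,0],"spin": 0},
  {"slide": [-0.105,-0.008,0],"spin": 0},
  {"slide": [-0.105,-0.008,0.05],"spin": 0},
  {"slide": [-0.105,-0.008,0.1],"spin": 0},
  {"slide": [-0.093,-0.008,0.1],"spin": 0},
  {"slide": [-0.08,-0.006,0.1],"spin": 0},
  {"slide": [-0.066,-0.003,0.1],"spin": 0},
  {"slide": [-0.052,0,0.1],"spin": 0},
  {"slide": [-0.038,0.003,0.1],"spin": 0},
  {"slide": [-0.024,0.006,0.1],"spin": 0},
])

```text
t: 8.1
position: [0.4346, -0.2224, 0.0509]
ee_rot: [0.889, 0.457, 0.0, 0.0]
ft_force: [-2.5, -3.7, 1.6]
opening: 0.607
gripper_force: 0.0
```

Run:
```python
from h import *
s=manip.observe();print(s["position"],s["ee_rot"],s["ft_force"])
c=wristcal(); im,d,_=grab("wrist");lids(im,d,c,n="wrist")
im,d,c=grab("top");lids(im,d,c)
```

```text
[ 0.43459094 -0.22241659  0.05090577] [8.89307668e-01 4.57309125e-01 1.26559768e-04 4.67998934e-04] [-2.50452157 -3.65369982  1.57824848]
red none
wrist yellow [ 0.4616 -0.1829  0.08  ] area 76573.0 diam 0.6636
blue none
top red [0.6045 0.1577 0.08  ] area 997.0 diam 0.0784
top yellow [ 0.4333 -0.186   0.08  ] area 104.5 diam 0.0402
top blue [ 0.6432 -0.2314  0.08  ] area 895.0 diam 0.0734
```

>>> jog_arm([
  {"slide": [0.015,0.003,0],"spin": 0},
  {"slide": [0.03,0.006,0],"spin": 0},
  {"slide": [0.045,0.008,0],"spin": 0},
  {"slide": [0.06,0.011,0],"spin": 0},
  {"slide": [0.075,0.014,0],"spin": 0},
  {"slide": [0.09,0.017,0],"spin": 0},
  {"slide": [0.105,0.02,0],"spin": 0},
  {"slide": [0.12,0.022,0],"spin": 0},
  {"slide": [0.135,0.025,0],"spin": 0},
  {"slide": [0.147,0.028,0],"spin": 0},
])

```text
t: 9.45
position: [0.5426, -0.1188, 0.0502]
ee_rot: [0.889, 0.457, -0.0, -0.0]
ft_force: [-1.9, -1.8, 0.7]
opening: 0.614
gripper_force: 0.0
```

Run:
```python
from h import *
s=manip.observe();print(s["position"],s["ee_rot"],s["ft_force"])
c=wristcal(); im,d,_=grab("wrist");lids(im,d,c,n="wrist")
```

```text
[ 0.54257575 -0.11884418  0.05023004] [ 8.89269101e-01  4.57384360e-01 -5.29733910e-05 -1.02132205e-04] [-1.92264328 -1.82764196  0.74878206]
red none
wrist yellow [ 0.5697 -0.0791  0.08  ] area 77850.5 diam 0.6685
blue none
```

>>> jog_arm([
  {"slide": [0.012,0.0005,0],"spin": -0.09},
  {"slide": [0.024,0.002,0],"spin": -0.18},
  {"slide": [0.036,0.003,0],"spin": -0.27},
  {"slide": [0.049,0.004,0],"spin": -0.36},
  {"slide": [0.062,0.005,0],"spin": -0.45},
  {"slide": [0.0755,0.006,0],"spin": -0.54},
  {"slide": [0.0885,0.0055,0],"spin": -0.602},
  {"slide": [0.1,0.0025,0],"spin": -0.602},
  {"slide": [0.11,-0.0045,0],"spin": -0.602},
  {"slide": [0.115,-0.008,0],"spin": -0.602},
])

```text
t: 10.75
position: [0.6024, -0.0207, 0.0504]
ee_rot: [0.714, 0.7, 0.0, 0.0]
ft_force: [0.1, -3.1, 1.3]
opening: 0.607
gripper_force: 0.0
```

Run:
```python
from h import *
s=manip.observe();print(s["position"],s["ee_rot"],s["ft_force"])
c=wristcal(); im,d,_=grab("wrist");p=lids(im,d,c,n="wrist")["yellow"]
print("rack x",(p[0]-.605)-.021*(p[1]-.08))
```

```text
[ 0.60237723 -0.02067426  0.05040198] [7.13865616e-01 7.00282686e-01 1.51787557e-04 1.40057982e-04] [ 0.07657846 -3.12068174  1.33114427]
red none
wrist yellow [0.6023 0.0279 0.08  ] area 77861.5 diam 0.6696
blue none
rack x -0.0016233654651265242
```

>>> jog_arm([
  {"slide": [0.013,0.002,0],"spin": 0},
  {"slide": [0.026,0.003,0],"spin": 0},
  {"slide": [0.039,0.003,0],"spin": 0},
  {"slide": [0.052,0.003,0],"spin": 0},
  {"slide": [0.065,0.003,0],"spin": 0},
  {"slide": [0.079,0.003,0],"spin": 0},
  {"slide": [0.093,0.003,0],"spin": 0},
  {"slide": [0.107,0.003,0],"spin": 0},
  {"slide": [0.121,0.003,0],"spin": 0},
  {"slide": [0.135,0.003,0],"spin": 0},
])

```text
t: 12.05
position: [0.6082, 0.1136, 0.0509]
ee_rot: [0.714, 0.7, -0.0, 0.001]
ft_force: [-0.3, -6.5, 3.4]
opening: 0.609
gripper_force: 0.0
```

Run:
```python
from h import *
s=manip.observe();print(s["position"],s["ee_rot"],s["ft_force"])
c=wristcal(); im,d,_=grab("wrist");lids(im,d,c,n="wrist")
im,d,c=grab("side");lids(im,d,c,n="side")
```

```text
[0.60817529 0.11364342 0.05094507] [ 7.13956979e-01  7.00189128e-01 -8.99671267e-05  7.80271835e-04] [-0.32682466 -6.53693239  3.40363375]
wrist red [0.6066 0.2021 0.08  ] area 4364.0 diam 0.4177
wrist yellow [0.6081 0.1616 0.08  ] area 76076.0 diam 0.6613
blue none
side red [0.6035 0.247  0.08  ] area 993.5 diam 0.079
side yellow [0.6038 0.1635 0.08  ] area 859.5 diam 0.0761
side blue [ 0.6318 -0.2071  0.08  ] area 312.5 diam 0.0558
```

>>> jog_arm([
  {"slide": [-0.04,0,0],"spin": 0},
  {"slide": [-0.09,0,0],"spin": 0},
  {"slide": [-0.11,0,-0.055],"spin": 0},
  {"slide": [-0.13,0,-0.1],"spin": 0},
  {"slide": [-0.405,0.039,-0.1],"spin": 0},
  {"slide": [-0.405,0.039,-0.1],"spin": 0},
  {"slide": [-0.405,0.039,-0.1],"spin": 0},
  {"slide": [-0.405,0.039,-0.1],"spin": 0},
  {"slide": [-0.405,0.039,-0.1],"spin": 0},
  {"slide": [-0.405,0.039,-0.1],"spin": 0},
])

```text
t: 13.4
position: [0.6388, -0.2939, 0.1489]
ee_rot: [0.715, 0.699, 0.0, -0.001]
ft_force: [-0.8, 0.5, -0.0]
opening: 0.609
gripper_force: 0.0
```

Run:
```python
from h import *
s=manip.observe();print(s["position"],s["ee_rot"],s["ft_force"])
c=wristcal(); im,d,_=grab("wrist");lids(im,d,c,n="wrist")
```

```text
[ 0.63879912 -0.29386954  0.1489096 ] [ 7.14725698e-01  6.99404258e-01  1.33083594e-04 -9.18098396e-04] [-0.84576992  0.48979978 -0.031208  ]
red none
yellow none
wrist blue [ 0.6441 -0.2266  0.08  ] area 21139.5 diam 0.3496
```

>>> jog_arm([
  {"slide": [0,0.004,0.05],"spin": 0},
  {"slide": [0,0.004,0.099],"spin": 0},
  {"slide": [0.01,0.004,0.099],"spin": 0},
  {"slide": [0.02,0.004,0.099],"spin": 0},
  {"slide": [0.034,0.002,0.099],"spin": 0},
  {"slide": [0.048,0,0.099],"spin": 0},
  {"slide": [0.062,-0.002,0.099],"spin": 0},
  {"slide": [0.076,-0.005,0.099],"spin": 0},
  {"slide": [0.09,-0.007,0.099],"spin": 0},
  {"slide": [0.104,-0.01,0.099],"spin": 0},
])

```text
t: 14.7
position: [0.6313, -0.1874, 0.0518]
ee_rot: [0.714, 0.7, 0.0, 0.001]
ft_force: [0.5, -3.6, 5.0]
opening: 0.612
gripper_force: 0.0
```

Run:
```python
from h import *
s=manip.observe();print(s["position"],s["ee_rot"],s["ft_force"])
c=wristcal(); im,d,_=grab("wrist");lids(im,d,c,n="wrist")
```

```text
[ 0.63125596 -0.18739199  0.05181822] [7.13883682e-01 7.00264096e-01 1.64690562e-04 5.07199967e-04] [ 0.5095144  -3.59264208  4.96255041]
red none
yellow none
wrist blue [ 0.6313 -0.1394  0.08  ] area 74614.5 diam 0.6536
```

>>> jog_arm([
  {"slide": [0.015,-0.004,0],"spin": 0},
  {"slide": [0.03,-0.008,0],"spin": 0},
  {"slide": [0.045,-0.012,0],"spin": 0},
  {"slide": [0.06,-0.016,0],"spin": 0},
  {"slide": [0.075,-0.02,0],"spin": 0},
  {"slide": [0.09,-0.024,0],"spin": 0},
  {"slide": [0.105,-0.027,0],"spin": 0},
  {"slide": [0.12,-0.029,0],"spin": 0},
  {"slide": [0.135,-0.03,0],"spin": 0},
  {"slide": [0.145,-0.03,0],"spin": 0},
])

```text
t: 16.0
position: [0.6039, -0.0415, 0.0513]
ee_rot: [0.714, 0.701, -0.0, -0.0]
ft_force: [-0.1, -3.8, 1.0]
opening: 0.615
gripper_force: 0.0
```

Run:
```python
from h import *
s=manip.observe();print(s["position"],s["ee_rot"],s["ft_force"])
c=wristcal(); im,d,_=grab("wrist");p=lids(im,d,c,n="wrist")["blue"]
print("rack x",(p[0]-.605)-.021*(p[1]-.08))
```

```text
[ 0.60386978 -0.04147232  0.05134454] [ 7.13616209e-01  7.00536866e-01 -7.32490753e-05 -1.02685092e-05] [-0.08350969 -3.78509413  0.99356408]
red none
yellow none
wrist blue [0.6038 0.0069 0.08  ] area 75613.0 diam 0.6585
rack x 0.0003052579751006738
```

>>> jog_arm([
  {"slide": [0.013,0.001,0],"spin": 0},
  {"slide": [0.026,0.001,0],"spin": 0},
  {"slide": [0.039,0.001,0],"spin": 0},
  {"slide": [0.052,0.001,0],"spin": 0},
  {"slide": [0.065,0.001,0],"spin": 0},
  {"slide": [0.078,0.001,0],"spin": 0},
  {"slide": [0.091,0.001,0],"spin": 0},
  {"slide": [0.103,0.001,0],"spin": 0},
  {"slide": [0.115,0.001,0],"spin": 0},
  {"slide": [0.124,0.001,0],"spin": 0},
])

```text
t: 17.3
position: [0.6076, 0.0809, 0.0518]
ee_rot: [0.714, 0.7, -0.001, 0.001]
ft_force: [0.9, -7.9, 2.4]
opening: 0.611
gripper_force: 0.6
```

Run:
```python
from h import *
s=manip.observe();print(s["position"],s["ee_rot"],s["ft_force"])
c=wristcal(); im,d,_=grab("wrist");lids(im,d,c,n="wrist")
im,d,c=grab("side");lids(im,d,c,n="side");cv2.imwrite("pics/s5.png",cv2.resize(im[130:410,100:400],None,fx=2,fy=2)[...,::-1])
```

```text
[0.6075639  0.08092229 0.05180274] [ 7.14030086e-01  7.00113917e-01 -5.59739014e-04  1.10756200e-03] [ 0.92453572 -7.87382444  2.37013115]
red none
wrist yellow [0.6131 0.1677 0.08  ] area 2685.0 diam 0.453
wrist blue [0.6075 0.1286 0.08  ] area 74446.5 diam 0.6538
side red [0.6046 0.2946 0.08  ] area 1067.5 diam 0.082
side yellow [0.6055 0.2118 0.08  ] area 914.5 diam 0.0768
side blue [0.6035 0.1302 0.08  ] area 801.5 diam 0.0739
```

View pics/s5.png

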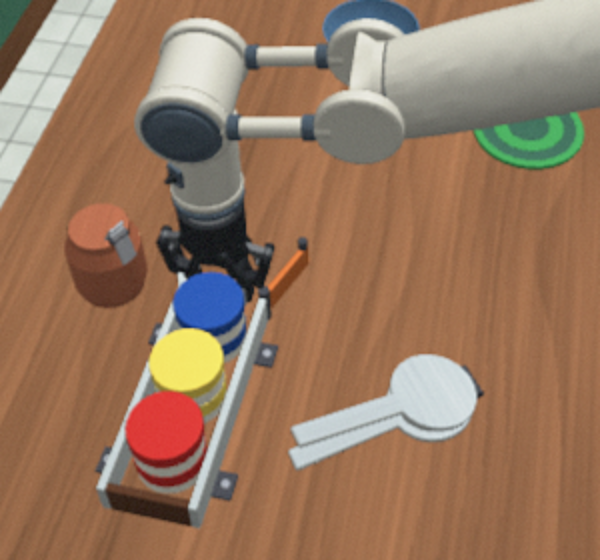

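All three are in order and upright, with blue about 50 mm in. I'll nudge it 5 mm more, retreat, and go round behind the gate.

>>> jog_arm([
  {"slide": [0.005,0,0],"spin": 0},
  {"slide": [0.006,0,0],"spin": 0},
  {"slide": [-0.03,0,0],"spin": 0},
  {"slide": [-0.085,0,0],"spin": 0},
  {"slide": [-0.1,0,-0.055],"spin": 0},
  {"slide": [-0.1,0,-0.1],"spin": 0.18},
  {"slide": [-0.0485,-0.106,-0.1],"spin": 1.93},
  {"slide": [-0.0485,-0.106,-0.1],"spin": 1.93},
  {"slide": [-0.0485,-0.106,-0.1],"spin": 1.93},
  {"slide": [-0.0485,-0.106,-0.1],"spin": 1.93},
])

```text
t: 18.65
position: [0.4996, 0.0364, 0.1512]
ee_rot: [0.953, 0.304, 0.0, -0.001]
ft_force: [0.6, 0.3, -0.5]
opening: 0.608
gripper_force: 0.0
```

Run:
```python
from h import *
s=manip.observe();print(s["position"],s["ee_rot"],s["qpos"]);q=s["ee_rot"];print("yaw",2*np.arctan2(q[1],q[0]))
im,d,c=grab("side");lids(im,d,c,n="side")
h=cv2.cvtColor(im,cv2.COLOR_RGB2HSV)
```

```text
[0.49957388 0.0363766  0.151163  ] [ 9.52753786e-01  3.03742634e-01  3.01725420e-04 -7.37789117e-04] [ 3.75281840e-03 -1.73357316e-01  1.67371559e+00  1.59260470e-03
  1.64110158e+00  9.57424058e-01]
yaw 0.6172370694547469
side red [0.6047 0.2988 0.08  ] area 1072.0 diam 0.0824
side yellow [0.6056 0.2162 0.08  ] area 921.5 diam 0.0775
side blue [0.6034 0.1349 0.08  ] area 786.0 diam 0.0727
```

>>> jog_arm([
  {"slide": [0,0,0],"spin": 1.0},
  {"slide": [0,0,0],"spin": 1.0},
  {"slide": [0,0,0],"spin": 1.0},
  {"slide": [0,0,0],"spin": 1.0},
  {"slide": [0,0,0],"spin": 1.0},
  {"slide": [0,0,0],"spin": 1.0},
  {"slide": [0,0,0],"spin": 1.0},
], jaw=1)

```text
t: 19.58
position: [0.5003, 0.0356, 0.151]
ee_rot: [0.982, -0.186, -0.0, -0.0]
ft_force: [0.1, -0.3, 0.3]
opening: -0.003
gripper_force: 0.0
```

Run:
```python
from h import *
s=manip.observe();q=s["ee_rot"];print(s["position"],"yaw",2*np.arctan2(q[1],q[0]),s["opening"])
c=wristcal();im,d,_=grab("wrist");cv2.imwrite("pics/w6.png",im[...,::-1])
h=cv2.cvtColor(im,cv2.COLOR_RGB2HSV);W=cloud(d,c)
m=(cv2.inRange(h,(5,190,150),(16,255,255))>0)&(abs(W[...,2]-.044)<.008)
P=W[m];print(m.sum(),cv2.boxPoints(cv2.minAreaRect(P[:,:2].astype(np.float32))))
```

```text
[0.50029409 0.03556486 0.15097713] yaw -0.3748021527289134 -0.00291754469248011
0 [[0. 0.]
 [0. 0.]
 [0. 0.]
 [0. 0.]]
```

View pics/w6.png

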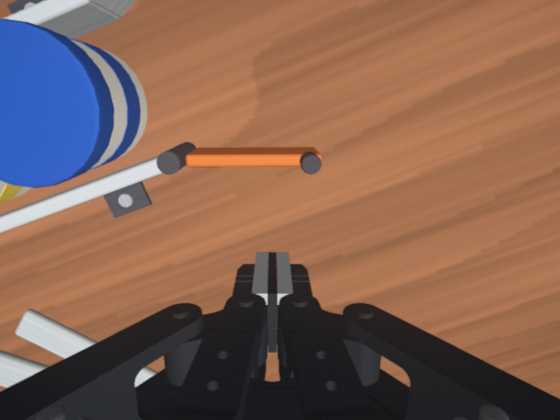

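Wrist view: the gate lies level, hinge (172,160) to tab (311,162), square ahead of the shut fingers at col 272. I'll descend and sweep.

>>> jog_arm([
  {"slide": [0,0,0.055],"spin": 0},
  {"slide": [0,0,0.101],"spin": 0},
  {"slide": [0.01,0,0.101],"spin": 0},
  {"slide": [0.021,0,0.101],"spin": 0},
  {"slide": [0.0317,0.0018,0.101],"spin": -0.18},
  {"slide": [0.0424,0.0017,0.101],"spin": -0.36},
  {"slide": [0.0527,-0.0004,0.101],"spin": -0.54},
  {"slide": [0.0626,-0.0042,0.101],"spin": -0.72},
  {"slide": [0.0716,-0.0098,0.101],"spin": -0.9},
  {"slide": [0.0795,-0.017,0.101],"spin": -1.08},
])

```text
t: 20.88
position: [0.5833, 0.0208, 0.0538]
ee_rot: [0.938, 0.347, 0.002, 0.001]
ft_force: [-0.7, -0.5, -0.5]
opening: -0.0
gripper_force: 0.4
```

```bash
cat > g.py <<'E'
from h import *
from h import manip
s=manip.observe();q=s["ee_rot"];ps=2*np.arctan2(q[1],q[0]);T=np.array(s["position"][:2]);print(s["position"],"yaw",ps,s["ft_force"])
H=np.array([.5549,.0753]);X=np.array([np.cos(ps),np.sin(ps)]);Y=np.array([X[1],-X[0]])
print("hinge in tool",(H-T)@X,(H-T)@Y)
for n in("top","side"):
    im,d,c=grab(n);lids(im,d,c,n=n);h=cv2.cvtColor(im,cv2.COLOR_RGB2HSV);v,u=np.nonzero(cv2.inRange(h,(7,200,120),(14,255,255)))
    P=np.array([world(a,b,c,.044)[:2] for a,b in zip(u,v)]) if len(u) else np.zeros((0,2))
    k=[np.linalg.norm(p-H)<.1 for p in P];P=P[k] if len(P) else P
    if len(P)>5:
        D=P-H; far=D[np.linalg.norm(D,axis=1)>.04]; m=far.mean(0);print(n,len(P),"gate",-np.arctan2(m[1],m[0])-.021)
E
python3 g.py
```

```text
[0.5833345  0.02083368 0.05378558] yaw 0.7079061517474305 [-0.70869234 -0.53082997 -0.49991224]
hinge in tool 0.013814018707394406 -0.059868802498622684
top red [0.6059 0.2882 0.08  ] area 1013.5 diam 0.0794
top yellow [0.6073 0.2086 0.08  ] area 958.5 diam 0.0779
top blue [0.6032 0.1148 0.08  ] area 552.5 diam 0.0688
side red [0.6046 0.2988 0.08  ] area 1072.5 diam 0.0824
side yellow [0.6056 0.2161 0.08  ] area 922.5 diam 0.0775
side blue [0.6034 0.1349 0.08  ] area 785.0 diam 0.0727
```

>>> jog_arm([
  {"slide": [0.0102,0.0017,0.003],"spin": -0.17},
  {"slide": [0.0205,0.0016,0.003],"spin": -0.34},
  {"slide": [0.0307,-0.0002,0.003],"spin": -0.51},
  {"slide": [0.0404,-0.0037,0.003],"spin": -0.68},
  {"slide": [0.049,-0.0084,0.003],"spin": -0.84},
  {"slide": [0.049,-0.0084,0.003],"spin": -0.84},
])

```text
t: 21.72
position: [0.6138, 0.0597, 0.0492]
ee_rot: [0.719, 0.695, 0.001, 0.001]
ft_force: [0.3, 0.7, -0.0]
opening: 0.0
gripper_force: 0.0
```

```bash
python3 g.py
python3 - <<'E'
from h import *
im,d,_=grab("wrist");cv2.imwrite("pics/w7.png",im[...,::-1])
E
```

```text
[0.6137794  0.05970388 0.04919241] yaw 1.5381417967461153 [ 0.3349285   0.7031292  -0.02110156]
hinge in tool 0.013665465559867904 -0.05935720724264876
top red [0.6063 0.2885 0.08  ] area 997.0 diam 0.0791
top yellow [0.6096 0.2329 0.08  ] area 240.0 diam 0.0629
top blue [0.6028 0.129  0.08  ] area 717.5 diam 0.0721
side red [0.6047 0.2987 0.08  ] area 1077.0 diam 0.0824
side yellow [0.6056 0.2162 0.08  ] area 921.5 diam 0.0775
side blue [0.6035 0.1345 0.08  ] area 793.0 diam 0.0721
```

View pics/w7.png

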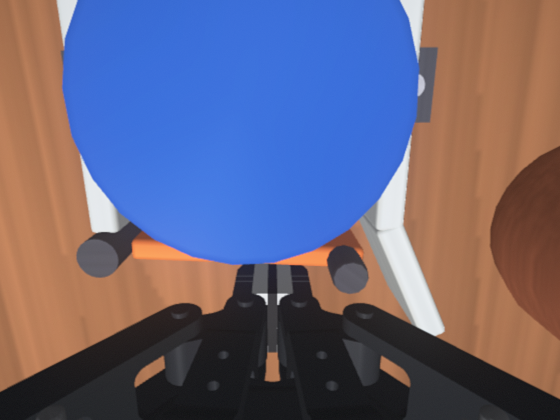

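The gate is nearly shut but still a little open at the tab end (347,268), with no stop force yet. I'll press on gently.

>>> jog_arm([
  {"slide": [0.0015,0,0],"spin": 0},
  {"slide": [0.003,0,0],"spin": 0},
  {"slide": [0.0045,0,0],"spin": 0},
  {"slide": [0.0045,0,0],"spin": 0},
])

```text
t: 22.38
position: [0.6128, 0.0639, 0.0474]
ee_rot: [0.717, 0.697, -0.0, 0.0]
ft_force: [0.1, -1.8, 1.2]
opening: -0.001
gripper_force: 0.7
```

>>> jog_arm([
  {"slide": [0.0015,0,0],"spin": 0},
  {"slide": [0.003,0,0],"spin": 0},
  {"slide": [0.003,0,0],"spin": 0},
])

```text
t: 22.75
position: [0.6128, 0.0641, 0.0474]
ee_rot: [0.718, 0.696, -0.002, 0.002]
ft_force: [-0.6, -11.2, 2.1]
opening: -0.002
gripper_force: 5.4
```

It hit the stop (11 N with no advance). I'll back off, rise and check.

>>> jog_arm([
  {"slide": [-0.01,0,0],"spin": 0},
  {"slide": [-0.05,0,0],"spin": 0},
  {"slide": [-0.09,0,-0.02],"spin": 0},
  {"slide": [-0.1,0,-0.08],"spin": 0},
  {"slide": [-0.14,-0.03,-0.12],"spin": 0},
  {"slide": [-0.2,-0.06,-0.12],"spin": 0},
  {"slide": [-0.26,-0.09,-0.12],"spin": 0},
  {"slide": [-0.26,-0.09,-0.12],"spin": 0},
])

```text
t: 23.75
position: [0.5136, -0.1929, 0.1674]
ee_rot: [0.719, 0.695, 0.0, 0.0]
ft_force: [0.6, 0.8, -0.3]
opening: 0.002
gripper_force: 0.0
```

Run:
```python
from h import *
s=manip.observe();print(s["position"],s["t"])
im,d,c=grab("top");lids(im,d,c)
a=cv2.resize(im[100:220,55:240],None,fx=4,fy=4,interpolation=2)
cv2.imwrite("pics/t8.png",a[...,::-1])
```

```text
[ 0.51359606 -0.19294615  0.16739882] 23.75
top red [0.606 0.288 0.08 ] area 1016.0 diam 0.0801
top yellow [0.6071 0.2064 0.08  ] area 1023.5 diam 0.0797
top blue [0.6064 0.1247 0.08  ] area 931.0 diam 0.0746
```

View pics/t8.png

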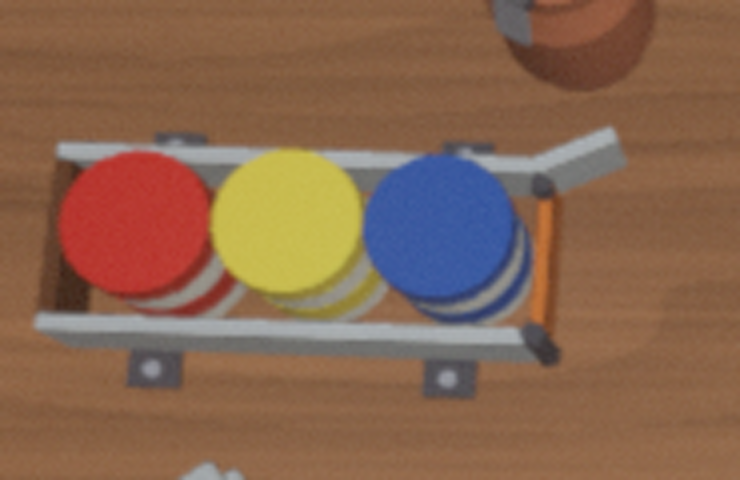

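The gate is across the mouth from hinge (537,337) to tab (543,186), with the canisters red, yellow, blue from the stop. A quick angle check before handing in.

Run:
```python
from h import *
c=manip.calibration("top");P=lambda X,Y,z:world(55+X/4,100+Y/4,c,z)[:2]
h=np.array([.5549,.0753]);t=P(543,186,.06);e=P(537,334,.045);print(t,e,np.linalg.norm(t-h),-np.arctan2(*(t-h)[::-1])-.021,-np.arctan2(*(t-e)[::-1])-.021)
```

```text
[0.63597562 0.0725478 ] [0.55510765 0.0751836 ] 0.08112232200808381 0.012933024733369752 0.011582308852489547
```

```bash
python3 -c "
from bench import manip
print(manip.job_done())"
```

```text
the job is handed in; nothing more can be done
None
```

The job is handed in: red, yellow and blue are upright in the lane in that order from the stop. The gate is shut, pressed to its stop and measured within about 0.01 rad of closed. The arm never went near the four bystanders. It finished at about 24 s of the 72 s allowed.

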